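# Knock a pressed tile out of its mould and lay it on the drying slab

## Task

Take the wooden mallet by its handle and strike the sprung ejector pin of the tile press a brisk blow with the mallet's face, so that the pin snaps fully down and the pressed tile rises out of the mould (do not push the pin with the gripper, nor just lean on it slowly). Stand the mallet upright on the bench again, then lift the tile out and lay it gently, flat and lengthwise, centred on top of the plaster drying slab. Leave the cup, the pot and the mug where they are, do not hit the tile with the mallet, and leave nothing in the gripper.

Things in the scene. Friction and masses are not known exactly. Their poses are not given: they have to be found in the camera images.
- press: tile press, fixed: base board 112 x 215 x 12 mm (x by y), wooden mould frame 77 mm wide, top at 50 mm. Origin: centre of the underside; long axis y. Tile well 53 x 113 mm centred at y = -27.5 mm; ejector pin at y = +70.5 mm in a block and guide 56 mm high. The tile lies flush (underside at 36 mm); with the pin fully down a plate holds it 18 mm higher, clear of the frame
- pin_top (a point): centre of the top of the steel ejector pin's mushroom head (32 mm wide); 92 mm above the bench when up, 74 mm when fully down
- ejector_pin (a joint): travel of the ejector pin in m: 0 = up, 0.018 = fully down. A brisk blow means about 0.15 m/s or more. An over-centre spring (about 4 N, plus drag that grows with speed: about 10 N at 0.2 m/s) holds it up; struck past its middle (0.009) it snaps down by itself and stays down
- tile: pressed clay tile, 50 x 110 x 14 mm (x by y by z), rigid, 0.14 kg; origin at the centre of its underside, long axis = its y
- mallet: wooden mallet like a pestle, 140 mm tall, about 0.3 kg, standing on its face: head 56 mm diameter from 0 to 56 mm, straight round handle 28 mm diameter rising from the middle of the head to 125 mm, end knob 34 mm diameter to 140 mm. Origin: centre of its striking face (the underside); z along the handle
- mallet_grip (a point): on the mallet's handle, 105 mm above its face: where to grip
- drying_slab: plaster drying slab standing on its edge, fixed: 220 long (its x) x 66 wide (its y) x 85 mm high; origin at the centre of its underside
- slab_top (a point): centre of the slab's top face, 85 mm above the bench; axes as the slab's
- cup: small unglazed cup, 66 mm wide, 52 mm high, bystander; origin at the centre of its underside
- pot: small unglazed pot with a thick rim, 88 mm wide, 90 mm high, bystander; origin at the centre of its underside
- mug: white mug with blue flowers, 84 x 100 x 74 mm, bystander; origin at the centre of its underside

How it is judged:
On the way:
1. the mallet strikes the ejector pin: in contact with it while it is driven down at more than 0.08 m/s (contact force between mallet and press above 0.5 N and velocity of joint ejector_pin above 0.08 m/s).
At the end, for the whole second after the job is handed in: pin down beyond 15 of 18 mm; tile flat and at rest on the slab's top, its centre within 12 mm of the middle across and 55 mm along, its length within 0.17 rad of the slab's; mallet upright on its face on the bench, at rest (value of joint ejector_pin above 0.015 m and z of tile in the frame of drying_slab between 0.082 and 0.089 m and x of tile in the frame of drying_slab between -0.055 and 0.055 m and y of tile in the frame of drying_slab between -0.012 and 0.012 m and angle between the y axis of tile and the x axis of drying_slab, either way round below 0.17 rad and angle between tile's own z axis and vertical below 0.06 rad and linear speed of each of tile, mallet below 0.02 m/s and angle between mallet's own z axis and vertical below 0.1 rad and height (world z) of mallet between -0.005 and 0.008 m); the robot touches nothing.
It fails at once if the gripper's fingers push the pin down (contact force between the fingers and press above 1 N and velocity of joint ejector_pin above 0.02 m/s).
It fails at once if the mallet hits the tile (over 2 N) (contact force between mallet and tile above 2 N).
It fails at once if the tile is let fall from more than 20 mm above the slab (z of tile in the frame of drying_slab above 0.105 m and horizontal distance between tile and drying_slab below 0.08 m and contact force between the fingers and tile below 0.05 N).
It fails at once if the cup, the pot or the mug is moved by more than 30 mm (distance of any of cup, pot, mug from where it was at the start of the episode above 0.03 m).
It also fails if it takes over 64 s, if anything falls off the work surface, if the arm or the gripper's body presses on something with over 40 N, if the wrist force passes 120 N, or if a joint passes its speed limit or range.

## Robot

A 7-joint arm with a two-finger parallel gripper is mounted at the origin on a cart in front of the work surface, level with it; the furniture and walls round the work are solid. World frame = base frame: x ahead of the robot, y to its left, z up, the work surface at z = 0. Lengths are in m, angles in rad, forces in N, time in s.
With the tool pointing down it reaches from about 0.425 to 0.95 m from the base axis. Payload 4.7 kg.
Tool frame: the origin (TCP) lies at the very end of the fingers, on their centre line; the grasp point (between the pads) lies robot.pinch_z behind it (robot.pinch_z is the distance from the TCP to the grasp point, in m); z points along the fingers, y is the line along which they close (so a half turn about z gives the same grasp; the last joint's range is limited). The gripper opens to 87 mm and grips with 3 to 60 N. Pads are 19 mm wide; open, the fingers measure 117 mm over their backs; the gripper's body (75 mm by 190 mm) begins 51 mm behind the grasp point.
Start: joints at [1.162, 0.469, -0.049, 1.532, 0.024, 1.141, -0.082], TCP at [0.25, -0.627, 0.223] pointing down, gripper open.
Joint ranges: [-2.59, 2.59], [-0.33, 1.99], [-1.39, 1.29], [0.1, 2.45], [-1.04, 4.18], [0.21, 1.99], [-2.66, 2.66]. Speed limits (rad/s): [2.57, 2.57, 3.14, 3.14, 3.14, 3.14, 3.14].

## Interface

Orientations are given as a unit quaternion [x, y, z, w].
In Python, from rig import robot gives the robot as it stands. The module is installed in compiled form; this text tells all that it offers.
- The arm moves only by the tool jog_arm, never from a script. Its argument "motion" is text: rows parted by semicolons, each of 5 numbers parted by spaces: the opening, from 0 (shut) to 1 (fully open), then the shift along the tool's x, y, z as a fraction of full scale, then the turn about the tool's z as a fraction of full scale. In form: jaw dx dy dz twist; .... A call has exactly 8 rows; each row shifts and turns the commanded pose from where the row before left it, along the tool's axes as they then stand; what a row does not reach is not made up. Full scale, the value 1, is 0.04 m for a shift and 30 degrees for a turn. A row lasts 1/12 s, in which the tool goes at most 41.7 mm and 7.16 degrees, less where a joint would pass 70% of its speed; a pose out of reach is approached as far as the arm can. A call with a number of a shift or a turn outside -1 to 1 is refused whole. A call with a gripper value outside its range is refused whole. The fingers move at their own pace and stop on an object; "squeeze" is the grip in N (left out, the last holds). Time passes only in rows, so rows that do not move let the fingers close, or fill a call up. It gives the time, the measured TCP pose, the force, the opening and the grip force at its end, in the units of the state.
- robot.sense(): the state, without advancing time (a new reading comes with each control period).
- robot.capture(name): name is "side" or "top" or "wrist"; returns (picture, depth): 420x560x3 uint8, blue, green, red; 420x560 float32, m along the optical axis (not along the pixel's ray), 0 where there is no reading.
- robot.calibration(name): a dict with "intrinsics" (3x3 intrinsics, pixels), "R" (3x3) and "t" (3): a world point X has camera coordinates R X + t; the wrist camera has in their place "tool_from_camera" (4x4, takes a point from camera to tool coordinates, whose origin is the TCP and whose axes are the flange's). Camera axes: x right, y down, z forward; pixel columns grow to the right and rows downward; lengths in m; the calibration is good to about 2 mm. A picture is of the moment at which its call begins: read the wrist's pose just before it. calibration takes no time and is no camera call.
- robot.finish_job(): hands the job in; it is judged then, once.
Trained networks look in the newest picture that a camera, given by its name, has taken for a name from the list of things; names that differ only in an ending like _2 or _b are one class to them, and where a whole thing is asked for, a point or a joint stands for the part that bears it (a point fixed in the world has none). Each returns a list of dicts, best first, with "p" (0 to 1); they miss things now and then, are a little off and sometimes report something else, mostly with a low value. They report only what shows in the picture. A call takes as long as a camera call.
- robot.recognise(camera, target): "box" ([left, top, right, bottom] in pixels, round what is visible of it).
- robot.place_of(camera, target): "point" ([row, column] in pixels: a listed point, or the origin of a listed thing).
The state is a dict: "time": time; "joint_positions": joint angles; "qvel": joint speeds; "joint_efforts": joint torques, N m; "tcp_pos": TCP position; "eef_rot": TCP orientation; "wrist_force": force on the tool from outside, world axes, zero at the start; "wrist_torque": the same for the moment, N m; "width": finger opening in m; "finger_force": force on a finger pad.
Only numpy, scipy, OpenCV 4.12 (cv2) and the standard library are available. Lean on these libraries where they do the work, as an engineer would, in place of code of your own. Each camera call takes 0.05 s, during which the arm holds its last target. There are 200 camera calls.

## Working session

There is one attempt and no reset: what is moved stays moved. The work goes in short steps, Python scripts to look and compute and a tool call to move; the robot and the scene stay as the last step left them, time stands still between calls to the robot, and variables do not carry over. Pictures are saved under pics/ and viewed, at most 10 in all, crops included, and the job is handed in when it is done.

Besides the shell and the picture viewer there is one more tool, called after "Request:" by a JSON object that holds its "api" and its "payload", one argument or row to a line. jog_arm: Moves the arm, as the interface text tells. Shift numbers are shares of 0.04 m and turn numbers shares of 30 degrees, none past 1 either way. Its arguments: {"type":"object","properties":{"motion":{"type":"string"},"squeeze":{"type":"number"}},"required":["motion"]}

```bash
mkdir -p pics; cat > h.py <<'E'
import numpy as np, cv2
from rig import robot
from scipy.spatial.transform import Rotation as R
def cam(n,s=None):
    c=robot.calibration(n); K=np.array(c["intrinsics"])
    if "R" in c:
        Rm=np.array(c["R"]); t=np.array(c["t"]); return K,Rm.T,-Rm.T@t
    T=np.array(c["tool_from_camera"]); Q=R.from_quat(s["eef_rot"]).as_matrix()
    return K,Q@T[:3,:3],Q@T[:3,3]+np.array(s["tcp_pos"])
def ray(cm,rc):
    K,A,o=cm; d=A@np.linalg.solve(K,[rc[1],rc[0],1.]); return o,d
def at(cm,rc,depth): o,d=ray(cm,rc); return o+d*depth
def atz(cm,rc,z): o,d=ray(cm,rc); return o+d*(z-o[2])/d[2]
def cloud(cm,dep):
    K,A,o=cm; v,u=np.indices(dep.shape)
    p=np.stack([u,v,np.ones_like(u)],-1)@np.linalg.inv(K).T*dep[...,None]
    return p@A.T+o
def tri(rays):
    M=np.zeros((3,3));b=np.zeros(3)
    for o,d in rays:
        d=d/np.linalg.norm(d);P=np.eye(3)-np.outer(d,d);M+=P;b+=P@o
    return np.linalg.solve(M,b)
E
python3 - <<'E'
from h import *
np.set_printoptions(precision=3,suppress=True)
s=robot.sense(); print({k:np.round(v,3) for k,v in s.items()}, robot.pinch_z)
for c in ("side","top"):
    im,d=robot.capture(c); cv2.imwrite(f"pics/{c}0.png",im); np.save(c+"0.npy",d); cm=cam(c); cl=cloud(cm,d)
    print(c,cm[2])
    for t in ["mallet","mallet_grip","pin_top","press","tile","slab_top","drying_slab","cup","pot","mug"]:
        r=robot.place_of(c,t)[:1]
        for q in r:
            a,b=np.round(q["point"]).astype(int); 
            ok=0<=a<420 and 0<=b<560
            print(t,round(q["p"],2),np.round(q["point"],1),cl[a,b] if ok else None)
E
```

```text
{'time': np.float64(0.0), 'joint_positions': array([ 1.162,  0.469, -0.049,  1.534,  0.024,  1.141, -0.082]), 'qvel': array([-0.001, -0.001, -0.001, -0.002,  0.002,  0.   ,  0.   ]), 'joint_efforts': array([  0.   , -50.797,  -0.08 , -23.615,  -0.061,   0.038,   0.   ]), 'tcp_pos': array([ 0.25 , -0.626,  0.221]), 'eef_rot': array([ 0.982,  0.189, -0.   , -0.001]), 'wrist_force': array([ 0.306,  0.04 , -0.031]), 'wrist_torque': array([ 0.01 ,  0.03 , -0.017]), 'finger_force': np.float64(0.0), 'width': np.float64(0.087)} 0.0187
side [0.229 0.86  0.646]
mallet 0.77 [219.7 266.1] [ 0.646 -0.025  0.018]
mallet_grip 0.66 [188.8 266.9] [ 0.649 -0.04   0.109]
pin_top 0.57 [192.8 322.9] [ 0.512 -0.115  0.091]
press 0.96 [213.9 329.5] [ 0.481 -0.093  0.043]
tile 0.62 [195. 335.] [ 0.497 -0.191  0.049]
slab_top 0.67 [277.8 286.4] [0.47  0.251 0.084]
drying_slab 0.75 [301.1 285.6] [0.458 0.277 0.047]
cup 0.56 [290.4 169.3] [0.707 0.338 0.033]
pot 0.69 [182.7 289.6] [ 0.676 -0.277  0.01 ]
mug 0.61 [215.  222.7] [0.767 0.006 0.02 ]
top [ 0.414 -0.     1.185]
mallet 0.84 [204.4 300.7] [ 0.644 -0.044  0.107]
mallet_grip 0.78 [201.6 301.5] [ 0.643 -0.046  0.138]
pin_top 0.51 [248.8 327.2] [ 0.523 -0.115  0.092]
press 0.97 [260.4 342.6] [ 0.497 -0.164  0.048]
tile 0.94 [253.6 357.9] [ 0.514 -0.206  0.047]
slab_top 0.62 [268.7 196.9] [0.467 0.238 0.082]
drying_slab 0.97 [269.3 202.8] [0.466 0.221 0.088]
cup 0.76 [181.3 185.1] [0.735 0.304 0.006]
pot 0.96 [191.1 381.7] [ 0.705 -0.289  0.012]
mug 0.96 [165.6 290.7] [ 0.784 -0.018  0.003]
```

View pics/top0.png

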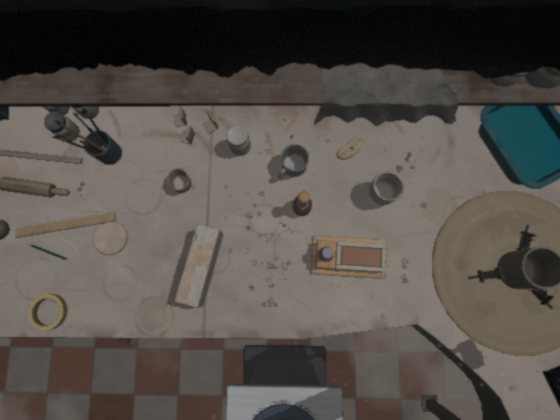

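View pics/side0.png

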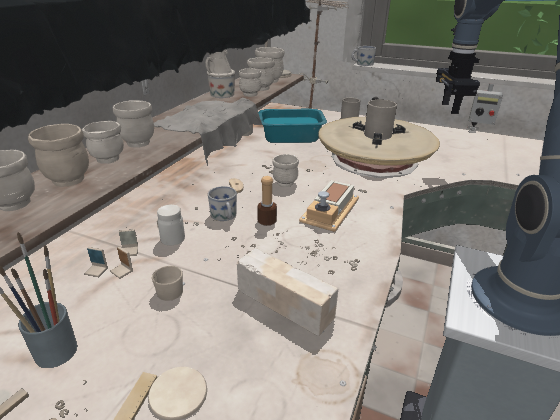

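```bash
python3 - <<'E'
from h import *
np.set_printoptions(precision=4,suppress=True)
C={c:cloud(cam(c),np.load(c+"0.npy")) for c in("top","side")}
def sel(c,lo,hi):
    p=C[c].reshape(-1,3); return p[np.all((p>lo)&(p<hi),1)]
def rect(p):
    r=cv2.minAreaRect(p[:,:2].astype(np.float32)*1000);return len(p),r, p[:,2].mean()
for c in C:
    print(c,"slab",rect(sel(c,[.3,.05,.078],[.6,.42,.095])))
    p=sel(c,[.6,-.09,.125],[.69,.0,.15]); print("knob",rect(p))
    p=sel(c,[.6,-.11,.045],[.7,.02,.07]); print("head",rect(p))
    p=sel(c,[.46,-.16,.085],[.58,-.06,.1]); print("pin",rect(p))
    p=sel(c,[.42,-.34,.044],[.6,-.12,.06]); print("frame",rect(p))
    p=sel(c,[.4,-.36,.006],[.65,.0,.018]); print("base",rect(p))
import itertools
a,b=cam("side"),cam("top")
for n,x,y in [("grip",(188.8,266.9),(201.6,301.5)),("pin",(192.8,322.9),(248.8,327.2)),("tile",(195,335),(253.6,357.9)),("slab",(277.8,286.4),(268.7,196.9)),("mallet",(219.7,266.1),(204.4,300.7))]:
    print(n,tri([ray(a,x),ray(b,y)]))
E
```

```text
top slab (1933, ((478.3807373046875, 239.5361328125), (67.02727508544922, 219.34152221679688), 76.64231872558594), np.float64(0.0842430967309501))
knob (124, ((655.8087768554688, -48.51580047607422), (32.17266082763672, 30.688915252685547), 89.49850463867188), np.float64(0.13752942813567637))
head (165, ((652.2972412109375, -48.209808349609375), (53.564456939697266, 45.75925064086914), 77.09143829345703), np.float64(0.05455033733794099))
pin (108, ((513.1781616210938, -114.44124603271484), (28.4074649810791, 30.831096649169922), 45.01953125), np.float64(0.09073426052923501))
frame (1424, ((508.7132873535156, -199.4702911376953), (163.1103515625, 77.0291976928711), 86.6687240600586), np.float64(0.049034946061542885))
base (954, ((531.215576171875, -183.76220703125), (233.19094848632812, 341.9339294433594), 0.2994353473186493), np.float64(0.011007955720244376))
side slab (2274, ((477.044189453125, 240.72825622558594), (67.9743423461914, 220.2665557861328), 76.6618423461914), np.float64(0.08366712400981346))
knob (92, ((654.0416870117188, -47.147911071777344), (30.240459442138672, 27.841094970703125), 19.863758087158203), np.float64(0.13432200140740425))
head (176, ((652.1217041015625, -40.383480072021484), (54.541419982910156, 38.99976348876953), 17.034358978271484), np.float64(0.05486907009617732))
pin (62, ((511.6500244140625, -112.8735122680664), (27.69278335571289, 29.435646057128906), 33.63425827026367), np.float64(0.08986578117254354))
frame (557, ((506.3846435546875, -201.77044677734375), (162.2014923095703, 78.51566314697266), 86.97911071777344), np.float64(0.0483325345941645))
base (532, ((504.44500732421875, -121.15548706054688), (327.3087463378906, 124.56190490722656), 53.48537826538086), np.float64(0.01103158075573413))
grip [ 0.6514 -0.0454  0.1063]
pin [ 0.5186 -0.1167  0.0902]
tile [ 0.509  -0.2087  0.039 ]
slab [0.4704 0.241  0.0757]
mallet [ 0.661  -0.0488  0.002 ]
```

The top view shows the mallet at (204,302), the press at (257,347) with the pin at its left end (254,327), and the slab at (265,199). In the side view the mallet stands clear of the mug and pot. I'll turn the tool to the press heading first.

Request:
{"api": "jog_arm", "payload": {
  "motion": "1 0 0 0 -0.235; 1 0 0 0 -0.235; 1 0 0 0 -0.235; 1 0 0 0 -0.235; 1 0 0 0 -0.235; 1 0 0 0 -0.235; 1 0 0 0 -0.235; 1 0 0 0 -0.235",
  "squeeze": 45
}}

```text
time: 1.77
tcp_pos: [0.2502, -0.6269, 0.2226]
eef_rot: [0.774, 0.633, -0.0, 0.0]
wrist_force: [0.3, -0.6, 0.4]
width: 0.087
finger_force: 0.0
```

```bash
cat > go.py <<'E'
import sys
from h import *
def rel(x,y,z,yaw):
    s=robot.sense(); Q=R.from_quat(s["eef_rot"]).as_matrix(); p=np.array(s["tcp_pos"])
    y0=np.degrees(np.arctan2(Q[1,0],Q[0,0])); dy=(yaw-y0+180)%360-180
    d=Q.T@(np.array([x,y,z])-p)
    print("t",round(float(s["time"]),2),"tcp",p.round(4),"yaw",round(y0,2),"tilt",Q[:,2].round(3),"w",round(float(s["width"]),4),"ff",round(float(s["finger_force"]),1),"F",np.round(s["wrist_force"],1))
    print("shift units",(d/0.04).round(3),"twist units",round(-dy/30,3),"after-twist units",((R.from_euler("z",dy,degrees=True).as_matrix()@Q).T@(np.array([x,y,z])-p)/.04).round(3))
if __name__=="__main__": rel(*map(float,sys.argv[1:5]))
E
python3 go.py .655 -.0475 .2 86.7
```

```text
t 1.77 tcp [ 0.2502 -0.6269  0.2226] yaw 78.51 tilt [ 0. -0. -1.] w 0.087 ff 0.0 F [ 0.3 -0.6  0.4]
shift units [16.211  7.03   0.564] twist units -0.273 after-twist units [15.044  9.268  0.564]
```

Request:
{"api": "jog_arm", "payload": {
  "motion": "1 0 0 0 -0.137; 1 0 0 0 -0.136; 1 0.4 0.25 0.04 0; 1 0.75 0.46 0.04 0; 1 0.75 0.46 0.04 0; 1 0.75 0.46 0.04 0; 1 0.75 0.46 0.04 0; 1 0.75 0.46 0.04 0"
}}

```text
time: 2.43
tcp_pos: [0.3633, -0.4664, 0.2131]
eef_rot: [0.729, 0.684, -0.0, 0.0]
wrist_force: [0.5, -0.3, 0.0]
width: 0.0875
finger_force: 0.0
```

Request:
{"api": "jog_arm", "payload": {
  "motion": "1 0.75 0.46 0 0; 1 0.75 0.46 0 0; 1 0.75 0.46 0 0; 1 0.75 0.46 0 0; 1 0.75 0.46 0 0; 1 0.75 0.46 0 0; 1 0.75 0.46 0 0; 1 0.75 0.46 0 0"
}}

```text
time: 3.1
tcp_pos: [0.5256, -0.2362, 0.2133]
eef_rot: [0.729, 0.684, -0.0, 0.0]
wrist_force: [0.3, -0.9, 0.7]
width: 0.0871
finger_force: 0.0
```

```bash
python3 go.py .655 -.0475 .2 86.7
```

```text
t 3.1 tcp [ 0.5256 -0.2362  0.2133] yaw 86.34 tilt [ 0.    -0.001 -1.   ] w 0.0871 ff 0.0 F [ 0.3 -0.9  0.7]
shift units [4.916 2.926 0.331] twist units -0.012 after-twist units [4.897 2.958 0.331]
```

```bash
cat > wl.py <<'E'
import sys
from h import *
np.set_printoptions(precision=4,suppress=True)
def look(name,targets):
    s=robot.sense(); im,d=robot.capture("wrist"); cv2.imwrite(f"pics/{name}.png",im)
    cm=cam("wrist",s); cl=cloud(cm,d); np.savez(name,cl=cl,im=im,o=cm[2])
    for t in targets:
        for q in robot.place_of("wrist",t)[:1]:
            a,b=np.round(q["point"]).astype(int)
            print(t,round(q["p"],2),q["point"],cl[min(max(a,0),419),min(max(b,0),559)],"ray",*ray(cm,q["point"]))
    return cl
def layer(cl,lo,hi):
    p=cl.reshape(-1,3);p=p[np.all((p>lo)&(p<hi),1)]
    if len(p)<10: print("few",len(p));return
    r=cv2.minAreaRect(p[:,:2].astype(np.float32)*1000); print(len(p),np.round(r[0],1),np.round(r[1],1),round(r[2],2),"z",np.median(p[:,2]).round(4))
E
python3 - <<'E'
from wl import *
cl=look("w1",["pin_top","tile","mallet_grip"])
layer(cl,[.46,-.16,.085],[.58,-.06,.1]); layer(cl,[.42,-.34,.044],[.6,-.125,.054]); layer(cl,[.42,-.4,.006],[.6,-.02,.018])
layer(cl,[.6,-.09,.125],[.69,.0,.15])
E
```

```text
pin_top 0.82 [51.1, 251.5] [ 0.515  -0.1131  0.0936] ray [ 0.5304 -0.1537  0.3766] [-0.0607  0.1568 -1.0936]
tile 0.68 [166.7, 255.5] [ 0.508  -0.2084  0.0516] ray [ 0.5304 -0.1537  0.3766] [-0.0696 -0.1663 -0.9939]
1454 [ 512.9 -114.2] [30.9 31.4] 83.68 z 0.0931
12640 [ 507.8 -201.4] [157.3  77.1] 86.7 z 0.051
5902 [ 506.2 -214.2] [278.6 117.9] 84.94 z 0.0132
few 0
```

View pics/w1.png

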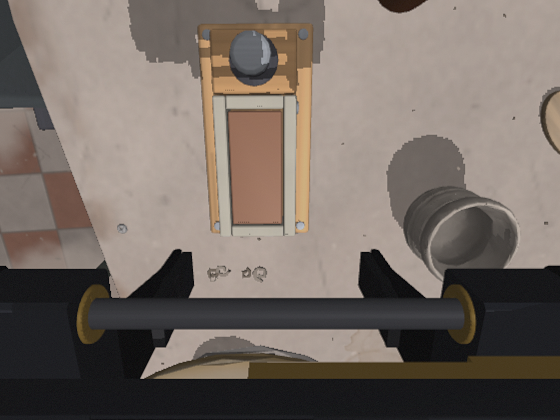

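The wrist view shows the pin head at (52,252), the tile at (167,256) and the pot off to the right at (230,460). That agrees with the fixed cameras. On to the mallet.

Request:
{"api": "jog_arm", "payload": {
  "motion": "1 0.75 0.46 0 -0.012; 1 0.75 0.45 0 0; 1 0.75 0.45 0 0; 1 0.75 0.45 0 0; 1 0.75 0.45 0 0; 1 0.75 0.44 0 0; 1 0.4 0.26 0 0; 1 0 0 0 0"
}}

```text
time: 3.97
tcp_pos: [0.6561, -0.0447, 0.2128]
eef_rot: [0.726, 0.688, 0.002, -0.001]
wrist_force: [-0.5, 0.4, 0.4]
width: 0.0869
finger_force: 0.0
```

```bash
python3 go.py .655 -.0475 .086 86.7; python3 - <<'E'
from wl import *
cl=look("w2",["mallet_grip"])
layer(cl,[.6,-.09,.125],[.69,.0,.15]);layer(cl,[.6,-.11,.045],[.7,.02,.07])
E
```

```text
t 3.97 tcp [ 0.6561 -0.0447  0.2128] yaw 86.97 tilt [ 0.001  0.003 -1.   ] w 0.0869 ff 0.0 F [-0.5  0.4  0.4]
shift units [-0.08  -0.027  3.17 ] twist units 0.009 after-twist units [-0.081 -0.027  3.17 ]
mallet_grip 0.9 [213.1, 276.6] [ 0.657  -0.0362  0.1397] ray [0.6598 0.0373 0.3765] [-0.0122 -0.2964 -0.955 ]
1529 [656.3 -47.8] [32.7 33.2] 41.68 z 0.1404
1422 [656.5 -43. ] [44.6 54.6] 87.44 z 0.0563
```

View pics/w2.png

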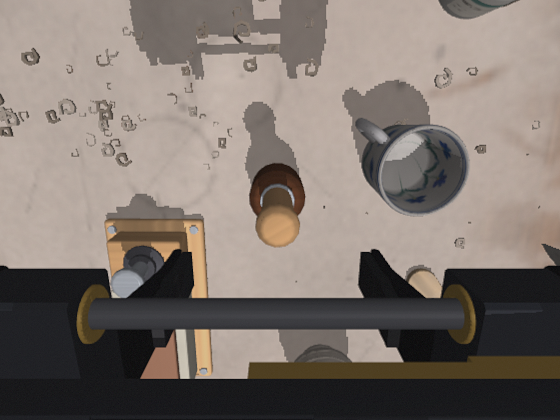

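The knob, at (225,277), is centred between the fingers, and the mug is clear to the right.

Request:
{"api": "jog_arm", "payload": {
  "motion": "1 -0.07 0 0.6 0; 1 0 0 0.7 0; 1 0 0 0.7 0; 1 0 0 0.7 0; 1 0 0 0.47 0; 1 0 0 0 0; 0 0 0 0 0; 0 0 0 0 0"
}}

```text
time: 4.73
tcp_pos: [0.655, -0.0533, 0.0877]
eef_rot: [0.728, 0.686, 0.001, 0.001]
wrist_force: [0.1, -0.2, -0.3]
width: 0.0804
finger_force: 0.0
```

Request:
{"api": "jog_arm", "payload": {
  "motion": "0 0 0 0 0; 0 0 0 0 0; 0 0 0 0 0; 0 0 0 0 0; 0 0 0 0 0; 0 0 0 0 0; 0 0 0 0 0; 0 0 0 0 0"
}}

```text
time: 5.4
tcp_pos: [0.6546, -0.0515, 0.0863]
eef_rot: [0.727, 0.687, 0.0, 0.0]
wrist_force: [0.5, -0.0, 0.0]
width: 0.0314
finger_force: 45.0
```

```bash
python3 go.py .5129 -.1141 .15 86.7
```

```text
t 5.4 tcp [ 0.6546 -0.0515  0.0863] yaw 86.72 tilt [ 0.001 -0.    -1.   ] w 0.0314 ff 45.0 F [ 0.5 -0.   0. ]
shift units [-1.764 -3.446 -1.596] twist units 0.001 after-twist units [-1.765 -3.446 -1.596]
```

Request:
{"api": "jog_arm", "payload": {
  "motion": "0 0 0 -0.2 0; 0 0 0 -0.5 0; 0 0 0 -0.6 0; 0 0 0 -0.6 0; 0 0 0 -0.6 0; 0 0 0 -0.5 0; 0 0 0 0 0; 0 0 0 0 0"
}}

```text
time: 6.07
tcp_pos: [0.6544, -0.0515, 0.2067]
eef_rot: [0.727, 0.687, 0.0, 0.001]
wrist_force: [-0.1, 0.8, -3.1]
width: 0.0317
finger_force: 45.0
```

```bash
python3 go.py .5129 -.1141 .2 86.7; python3 - <<'E'
from wl import *
im,d=robot.capture("side"); cl=cloud(cam("side"),d)
cv2.imwrite("pics/s2.png",cv2.resize(im[120:260,180:360],None,fx=4,fy=4))
s=robot.sense();x,y,z=s["tcp_pos"]
for a in np.arange(-.13,0.01,.012):
    p=cl.reshape(-1,3);p=p[(abs(p[:,0]-x)<.045)&(abs(p[:,1]-y)<.045)&(abs(p[:,2]-z-a)<.006)]
    if len(p)>3: print(round(a,3),len(p),np.round((p.min(0)+p.max(0))[:2]/2,4),np.round(np.ptp(p,0)[:2],3),p[:,2].min())
E
```

```text
t 6.07 tcp [ 0.6544 -0.0515  0.2067] yaw 86.71 tilt [ 0.001 -0.    -1.   ] w 0.0317 ff 45.0 F [-0.1  0.8 -3.1]
shift units [-1.765 -3.442  0.164] twist units 0.0 after-twist units [-1.765 -3.442  0.164]
-0.082 47 [ 0.6518 -0.0373] [0.049 0.032] 0.12006723033541644
-0.07 82 [ 0.6511 -0.0407] [0.048 0.043] 0.1291096771336202
-0.058 83 [ 0.6514 -0.041 ] [0.049 0.042] 0.14115829468593
-0.046 85 [ 0.6512 -0.0393] [0.051 0.039] 0.15311613306585525
-0.034 133 [ 0.6521 -0.0453] [0.052 0.049] 0.16513114396158063
-0.022 55 [ 0.6535 -0.0461] [0.031 0.028] 0.17713385535231907
-0.01 45 [ 0.6521 -0.0436] [0.027 0.017] 0.18929323341984383
0.002 70 [ 0.6522 -0.0495] [0.052 0.029] 0.20159394238711614
```

View pics/s2.png

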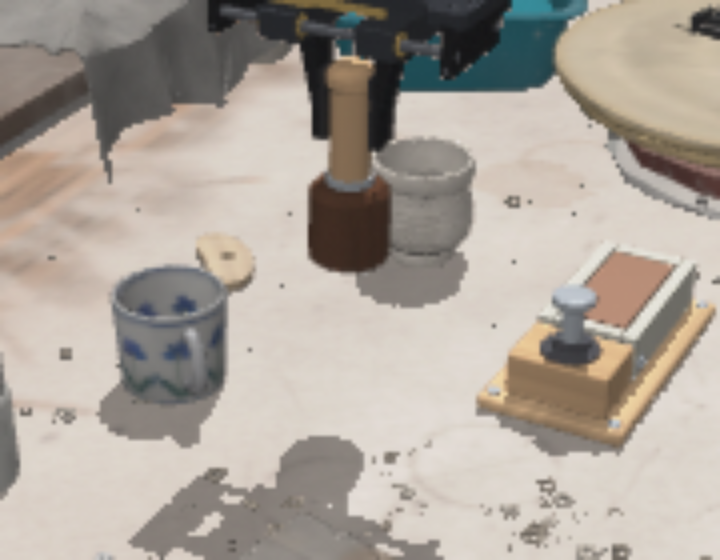

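The crop shows the mallet held vertically at (348,150), well above the mug and pot. I'll carry it over the pin.

Request:
{"api": "jog_arm", "payload": {
  "motion": "0 -0.15 -0.3 0 0; 0 -0.3 -0.55 0 0; 0 -0.35 -0.65 0 0; 0 -0.35 -0.65 0 0; 0 -0.35 -0.65 0 0; 0 -0.26 -0.44 0 0; 0 -0.1 -0.2 0 0; 0 0 0 0 0"
}}

```text
time: 6.78
tcp_pos: [0.5099, -0.1194, 0.2045]
eef_rot: [0.728, 0.686, -0.002, -0.001]
wrist_force: [-0.2, 0.5, -2.1]
width: 0.0311
finger_force: 45.0
```

```bash
python3 go.py .5129 -.118 .164 86.7
```

```text
t 6.78 tcp [ 0.5099 -0.1194  0.2045] yaw 86.56 tilt [-0.004 -0.    -1.   ] w 0.0311 ff 45.0 F [-0.2  0.5 -2.1]
shift units [0.039 0.078 1.013] twist units -0.005 after-twist units [0.039 0.078 1.013]
```

Request:
{"api": "jog_arm", "payload": {
  "motion": "0 0 0 0 0; 0 0 0 0 0; 0 0 0 0.4 0; 0 0 0 0.67 0; 0 0 0 0 0; 0 0 0 -0.5 0; 0 0 0 -0.6 0; 0 0 0 -0.3 0"
}}

```text
time: 7.45
tcp_pos: [0.5147, -0.117, 0.2218]
eef_rot: [0.726, 0.687, 0.001, 0.001]
wrist_force: [-0.4, 0.7, -2.5]
width: 0.0317
finger_force: 45.0
```

```bash
python3 go.py .655 -.0515 .2 86.7; python3 - <<'E'
from h import *
im,d=robot.capture("side"); cl=cloud(cam("side"),d); p=cl.reshape(-1,3)
cv2.imwrite("pics/s3.png",cv2.resize(im[120:260,240:400],None,fx=4,fy=4))
p=p[(abs(p[:,0]-.507)<.02)&(abs(p[:,1]+.212)<.045)&(p[:,2]<.09)&(p[:,2]>.03)]; print(len(p),np.median(p,0))
E
```

```text
t 7.45 tcp [ 0.5147 -0.117   0.2218] yaw 86.81 tilt [ 0.003  0.    -1.   ] w 0.0317 ff 45.0 F [-0.4  0.7 -2.5]
shift units [1.828 3.409 0.557] twist units 0.004 after-twist units [1.835 3.406 0.557]
186 [ 0.50653212 -0.20841924  0.06695865]
```

View pics/s3.png

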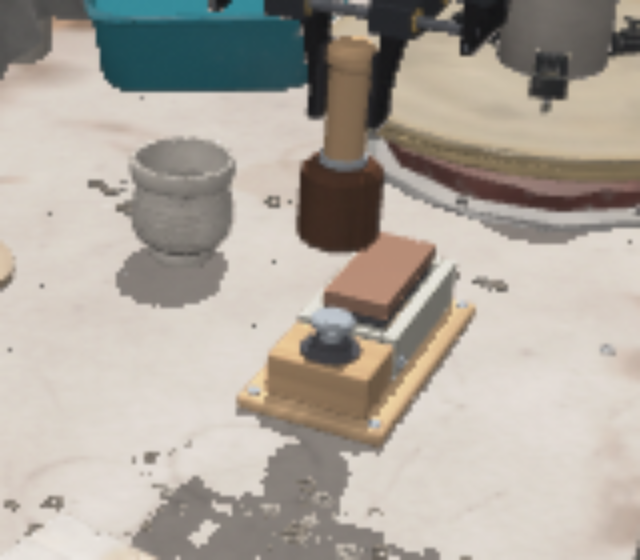

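The strike worked. In the crop the pin head, at (325,332), is down and the tile, at (290,380), stands proud with its top at 67 mm. I'll put the mallet back where it stood.

Request:
{"api": "jog_arm", "payload": {
  "motion": "0 0.15 0.3 0 0; 0 0.3 0.55 0 0; 0 0.35 0.65 0 0; 0 0.35 0.65 0 0; 0 0.35 0.65 0 0; 0 0.23 0.42 0 0; 0 0.1 0.19 0 0; 0 0 0 0.5 0"
}}

```text
time: 8.17
tcp_pos: [0.6573, -0.0497, 0.2013]
eef_rot: [0.726, 0.687, 0.003, 0.002]
wrist_force: [0.2, -0.7, -1.2]
width: 0.0315
finger_force: 45.0
```

Request:
{"api": "jog_arm", "payload": {
  "motion": "0 0 0 0.6 0; 0 0 0 0.6 0; 0 0 0 0.6 0; 0 0 0 0.5 0; 0 0 0 0.2 0; 0 0 0 0 0; 0 0 0 0 0; 0 0 0 0 0"
}}

```text
time: 8.83
tcp_pos: [0.6541, -0.0525, 0.1007]
eef_rot: [0.727, 0.686, 0.001, 0.001]
wrist_force: [-0.2, -0.7, -2.0]
width: 0.0316
finger_force: 45.0
```

```bash
python3 go.py .655 -.0515 .086 86.7
```

```text
t 8.83 tcp [ 0.6541 -0.0525  0.1007] yaw 86.71 tilt [ 0.002  0.    -1.   ] w 0.0316 ff 45.0 F [-0.2 -0.7 -2. ]
shift units [0.027 0.019 0.368] twist units 0.0 after-twist units [0.027 0.019 0.368]
```

Request:
{"api": "jog_arm", "payload": {
  "motion": "0 0 0 0.1 0; 0 0 0 0.08 0; 0 0 0 0.06 0; 0 0 0 0.05 0; 0 0 0 0.03 0; 0 0 0 0 0; 0 0 0 0 0; 0 0 0 0 0"
}}

```text
time: 9.5
tcp_pos: [0.6531, -0.0527, 0.0867]
eef_rot: [0.727, 0.687, 0.0, 0.0]
wrist_force: [0.3, 1.0, -2.9]
width: 0.0312
finger_force: 45.0
```

Request:
{"api": "jog_arm", "payload": {
  "motion": "0 0 0 0.025 0; 0 0 0 0.025 0; 0 0 0 0 0; 0 0 0 0 0; 0 0 0 0 0; 0 0 0 0 0; 0 0 0 0 0; 0 0 0 0 0"
}}

```text
time: 10.17
tcp_pos: [0.6536, -0.0529, 0.0856]
eef_rot: [0.727, 0.686, 0.0, 0.001]
wrist_force: [-1.0, -1.1, 5.2]
width: 0.0313
finger_force: 45.0
```

The face is on the bench, with contact force showing. I'll soften the grip, then open and rise.

Request:
{"api": "jog_arm", "payload": {
  "motion": "0 0 0 0 0; 0 0 0 0 0; 0.42 0 0 0 0; 0.45 0 0 0 0; 0.6 0 0 0 0; 1 0 0 0 0; 1 0 0 0 0; 1 0 0 0 0",
  "squeeze": 4
}}

```text
time: 10.83
tcp_pos: [0.6529, -0.0527, 0.0843]
eef_rot: [0.727, 0.687, -0.0, -0.0]
wrist_force: [-0.1, -0.3, 0.5]
width: 0.0579
finger_force: 0.0
```

Request:
{"api": "jog_arm", "payload": {
  "motion": "1 0 0 0 0; 1 0 0 -0.2 0; 1 0 0 -0.5 0; 1 0 0 -0.8 0; 1 0 0 -0.8 0; 1 0 0 -0.8 0; 1 0 0 -0.2 0; 1 0 0 0 0",
  "squeeze": 15
}}

```text
time: 11.5
tcp_pos: [0.655, -0.0524, 0.2208]
eef_rot: [0.727, 0.687, 0.003, 0.003]
wrist_force: [0.5, -0.4, -0.8]
width: 0.087
finger_force: 0.0
```

```bash
python3 go.py .5072 -.212 .15 86.7;  python3 - <<'E'
from wl import *
cl=look("w3",["mallet_grip"])
layer(cl,[.6,-.09,.125],[.69,.0,.15]);layer(cl,[.6,-.11,.045],[.7,.02,.07])
layer(cl,[.46,-.18,.065],[.58,-.06,.1])
E
```

```text
t 11.5 tcp [ 0.655  -0.0524  0.2208] yaw 86.71 tilt [ 0.007 -0.    -1.   ] w 0.087 ff 0.0 F [ 0.5 -0.4 -0.8]
shift units [-4.196 -3.473  1.745] twist units 0.0 after-twist units [-4.197 -3.472  1.745]
mallet_grip 0.9 [202.7, 273.3] [ 0.6539 -0.0383  0.1408] ray [0.6581 0.0302 0.3842] [-0.0157 -0.2701 -0.963 ]
1464 [652.8 -49.2] [32.8 33. ] 46.91 z 0.1402
1345 [653. -44.] [44.4 55.2] 87.15 z 0.0563
772 [ 513.6 -113.1] [30.8 31. ] 48.58 z 0.0748
```

The mallet is upright (knob and head centres agree) and the pin is at 74.8 mm. Now the tile.

Request:
{"api": "jog_arm", "payload": {
  "motion": "1 -0.3 -0.25 0 0; 1 -0.7 -0.6 0 0; 1 -0.7 -0.6 0 0; 1 -0.7 -0.6 0 0; 1 -0.7 -0.6 0 0; 1 -0.7 -0.5 0 0; 1 -0.4 -0.32 0 0; 1 0 0 0.5 0"
}}

```text
time: 12.27
tcp_pos: [0.5013, -0.2193, 0.1975]
eef_rot: [0.73, 0.683, -0.002, 0.002]
wrist_force: [0.7, 0.3, -0.1]
width: 0.0872
finger_force: 0.0
```

Request:
{"api": "jog_arm", "payload": {
  "motion": "1 0 0 0.5 0; 1 0 0 0.5 0; 1 0 0 0 0; 1 0 0 0 0; 1 0 0 0 0; 1 0 0 0 0; 1 0 0 0 0; 1 0 0 0 0"
}}

```text
time: 12.93
tcp_pos: [0.5053, -0.2126, 0.1574]
eef_rot: [0.727, 0.687, 0.0, 0.001]
wrist_force: [0.2, -0.4, -0.6]
width: 0.0873
finger_force: 0.0
```

```bash
python3 go.py .5072 -.212 .056 86.7;  python3 - <<'E'
from wl import *
cl=look("w4",["tile"])
layer(cl,[.46,-.28,.061],[.56,-.14,.073])
im,d=robot.capture("top"); c2=cloud(cam("top"),d); layer(c2,[.46,-.28,.061],[.56,-.14,.073])
im,d=robot.capture("side"); c2=cloud(cam("side"),d); layer(c2,[.46,-.28,.061],[.56,-.14,.073])
E
```

```text
t 12.93 tcp [ 0.5053 -0.2126  0.1574] yaw 86.72 tilt [ 0.001 -0.001 -1.   ] w 0.0873 ff 0.0 F [ 0.2 -0.4 -0.6]
shift units [0.02  0.043 2.536] twist units 0.001 after-twist units [0.02  0.043 2.536]
8716 [ 507.2 -211.2] [109.2  50.1] 86.71 z 0.0692
379 [ 509.4 -190.9] [66.2 50.2] 86.73 z 0.0674
323 [ 505.7 -211.1] [113.3  51.1] 86.63 z 0.0666
```

View pics/w4.png

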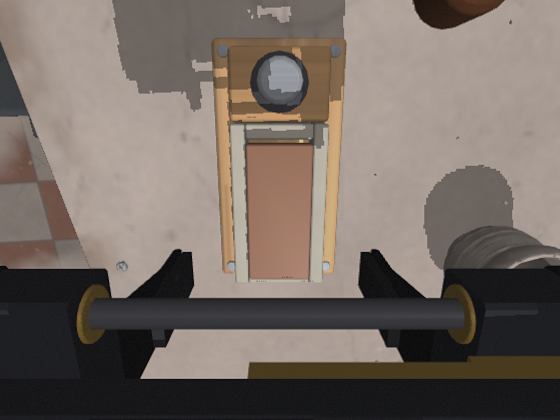

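The tile, at (210,280), is raised, aligned with the tool and centred between the fingers. I'll go down until the tips are just above the frame.

Request:
{"api": "jog_arm", "payload": {
  "motion": "1 0.03 0.045 0.4 0; 1 0 0 0.5 0; 1 0 0 0.5 0; 1 0 0 0.5 0; 1 0 0 0.4 0; 1 0 0 0.18 0; 1 0 0 0 0; 1 0 0 0 0"
}}

```text
time: 13.8
tcp_pos: [0.507, -0.2114, 0.0576]
eef_rot: [0.727, 0.687, 0.0, 0.0]
wrist_force: [0.5, -0.1, -0.1]
width: 0.0871
finger_force: 0.0
```

```bash
python3 go.py .5072 -.212 .056 86.7
```

```text
t 13.8 tcp [ 0.507  -0.2114  0.0576] yaw 86.72 tilt [ 0.  0. -1.] w 0.0871 ff 0.0 F [ 0.5 -0.1 -0.1]
shift units [-0.015  0.005  0.041] twist units 0.001 after-twist units [-0.015  0.005  0.041]
```

Request:
{"api": "jog_arm", "payload": {
  "motion": "0.8 0 0 0.05 0; 0.5 0 0 0 0; 0.5 0 0 0 0; 0.4 0 0 0 0; 0.4 0 0 0 0; 0.4 0 0 0 0; 0.4 0 0 0 0; 0.4 0 0 0 0",
  "squeeze": 20
}}

```text
time: 14.47
tcp_pos: [0.507, -0.2115, 0.0556]
eef_rot: [0.727, 0.687, 0.0, 0.0]
wrist_force: [0.8, -0.3, 0.7]
width: 0.0497
finger_force: 20.0
```

Request:
{"api": "jog_arm", "payload": {
  "motion": "0.4 0 0 -0.1 0; 0.4 0 0 -0.2 0; 0.4 0 0 -0.4 0; 0.4 0 0 -0.6 0; 0.4 0 0 -0.6 0; 0.4 0 0 -0.6 0; 0.4 0 0 -0.3 0; 0.4 0 0 0 0"
}}

```text
time: 15.13
tcp_pos: [0.5085, -0.2119, 0.1705]
eef_rot: [0.727, 0.686, 0.001, 0.003]
wrist_force: [0.7, -0.5, -1.1]
width: 0.05
finger_force: 20.0
```

```bash
python3 go.py .4777 .240 .15 166.6;  python3 - <<'E'
from wl import *
for c in("top","side"):
    im,d=robot.capture(c); c2=cloud(cam(c),d); layer(c2,[.46,-.28,.12],[.56,-.14,.165])
    cv2.imwrite(f"pics/{c}5.png",cv2.resize(im[100:260,240:400],None,fx=3,fy=3))
E
```

```text
t 15.13 tcp [ 0.5085 -0.2119  0.1705] yaw 86.7 tilt [ 0.006 -0.003 -1.   ] w 0.05 ff 20.0 F [ 0.7 -0.5 -1.1]
shift units [11.235 -1.422  0.48 ] twist units -2.663 after-twist units [ 3.368 10.808  0.568]
few 0
few 0
```

View pics/side5.png

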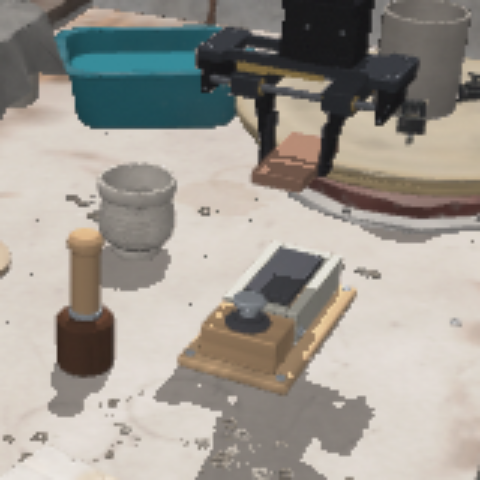

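The crop shows the tile held level at (165,290) above the empty mould, with the pin down and the mallet standing. I'll carry it to the slab.

Request:
{"api": "jog_arm", "payload": {
  "motion": "0.4 0.2 0 0 0; 0.4 0.5 -0.1 0 0; 0.4 0.75 -0.1 0 0; 0.4 0.8 -0.12 0 0; 0.4 0.8 -0.12 0 0; 0.4 0.8 -0.12 0 0; 0.4 0.8 -0.12 0 0; 0.4 0.8 -0.12 0 0"
}}

```text
time: 15.9
tcp_pos: [0.4855, 0.0101, 0.1658]
eef_rot: [0.727, 0.687, -0.001, -0.001]
wrist_force: [0.9, 0.0, -1.8]
width: 0.0497
finger_force: 20.0
```

Request:
{"api": "jog_arm", "payload": {
  "motion": "0.4 0.8 -0.1 0 0; 0.4 0.8 -0.1 0 0; 0.4 0.8 -0.1 0 0; 0.4 0.8 -0.12 0 0; 0.4 0.8 -0.12 0 0; 0.4 0.8 -0.1 0 0; 0.4 0.6 -0.1 0 0; 0.4 0.4 0 0 0"
}}

```text
time: 16.57
tcp_pos: [0.4682, 0.245, 0.1659]
eef_rot: [0.725, 0.688, -0.001, -0.001]
wrist_force: [0.3, -0.3, -2.1]
width: 0.0498
finger_force: 20.0
```

Request:
{"api": "jog_arm", "payload": {
  "motion": "0.4 0 0 0 -0.1; 0.4 0 0 0 -0.2; 0.4 0 0 0 -0.23; 0.4 0 0 0 -0.23; 0.4 0 0 0 -0.23; 0.4 0 0 0 -0.23; 0.4 0 0 0 -0.23; 0.4 0 0 0 -0.23"
}}

```text
time: 17.23
tcp_pos: [0.4695, 0.2413, 0.1657]
eef_rot: [0.362, 0.932, -0.001, -0.001]
wrist_force: [-1.1, 0.7, -1.8]
width: 0.0499
finger_force: 20.0
```

Request:
{"api": "jog_arm", "payload": {
  "motion": "0.4 0 0 0 -0.23; 0.4 0 0 0 -0.23; 0.4 0 0 0 -0.23; 0.4 0 0 0 -0.2; 0.4 0 0 0 -0.09; 0.4 0 0 0 0; 0.4 0 0 0 0; 0.4 0 0 0 0"
}}

```text
time: 17.9
tcp_pos: [0.4704, 0.2413, 0.1666]
eef_rot: [0.118, 0.993, -0.0, -0.001]
wrist_force: [0.0, -0.3, -2.1]
width: 0.0499
finger_force: 20.0
```

```bash
python3 - <<'E'
from wl import *
s=robot.sense(); cl=look("w6",["slab_top"])
layer(cl,[.3,.05,.078],[.6,.42,.095])
for c in("top","side"):
    im,d=robot.capture(c); c2=cloud(cam(c),d); layer(c2,[.3,.05,.078],[.6,.42,.092]); layer(c2,[.35,.15,.15],[.6,.35,.185])
    if c=="side": cv2.imwrite("pics/side6.png",cv2.resize(im[180:340,200:380],None,fx=3,fy=3))
E
python3 go.py .4777 .240 .1 166.6
```

```text
8700 [401.8 259.6] [66.  62.2] 76.42 z 0.0862
536 [546.6 223.4] [66.2 78.6] 76.19 z 0.0843
118 [517.6 230.2] [50.1 18.7] 81.45 z 0.1785
2286 [477.1 240.3] [ 68.3 221.4] 75.62 z 0.0839
849 [470.  242.1] [ 67.6 109.4] 74.7 z 0.1781
t 18.1 tcp [0.4709 0.2414 0.1672] yaw 166.5 tilt [ 0. -0. -1.] w 0.0501 ff 20.0 F [-0.6  0.5 -1.6]
shift units [-0.174  0.006  1.681] twist units -0.003 after-twist units [-0.174  0.005  1.681]
```

View pics/side6.png

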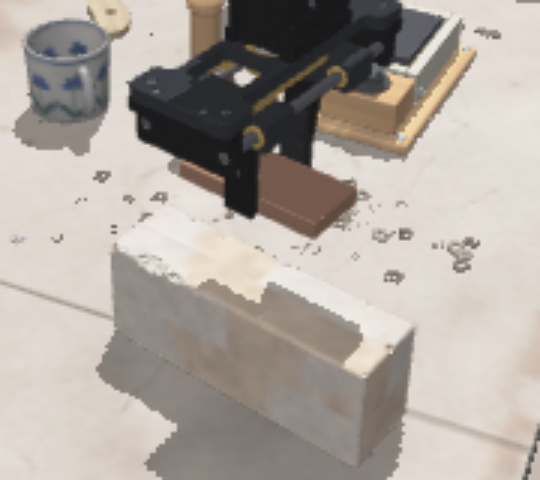

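The tile, at (195,270), hangs level and lengthwise over the slab. I'll lower it.

Request:
{"api": "jog_arm", "payload": {
  "motion": "0.4 -0.1 0.01 0.2 0; 0.4 0 0 0.4 0; 0.4 0 0 0.4 0; 0.4 0 0 0.4 0; 0.4 0 0 0.25 0; 0.4 0 0 0.15 0; 0.4 0 0 0 0; 0.4 0 0 0 0"
}}

```text
time: 18.77
tcp_pos: [0.4752, 0.2411, 0.0955]
eef_rot: [0.117, 0.993, 0.0, 0.0]
wrist_force: [0.2, 0.5, -1.9]
width: 0.0495
finger_force: 20.0
```

Request:
{"api": "jog_arm", "payload": {
  "motion": "0.4 0 0 0.03 0; 0.4 0 0 0.03 0; 0.4 0 0 0.03 0; 0.4 0 0 0.03 0; 0.4 0 0 0.03 0; 0.4 0 0 0 0; 0.4 0 0 0 0; 0.4 0 0 0 0"
}}

```text
time: 19.43
tcp_pos: [0.475, 0.2408, 0.0894]
eef_rot: [0.117, 0.993, -0.0, 0.0]
wrist_force: [0.0, -0.0, -1.6]
width: 0.0497
finger_force: 20.0
```

Request:
{"api": "jog_arm", "payload": {
  "motion": "0.4 0 0 0.03 0; 0.4 0 0 0.03 0; 0.4 0 0 0 0; 0.4 0 0 0 0; 0.4 0 0 0 0; 0.4 0 0 0 0; 0.4 0 0 0 0; 0.4 0 0 0 0"
}}

```text
time: 20.1
tcp_pos: [0.475, 0.2409, 0.087]
eef_rot: [0.117, 0.993, 0.0, 0.0]
wrist_force: [0.1, -0.4, -1.0]
width: 0.05
finger_force: 20.0
```

Request:
{"api": "jog_arm", "payload": {
  "motion": "0.4 0 0 0.02 0; 0.4 0 0 0.02 0; 0.4 0 0 0 0; 0.4 0 0 0 0; 0.4 0 0 0 0; 0.4 0 0 0 0; 0.4 0 0 0 0; 0.4 0 0 0 0"
}}

```text
time: 20.77
tcp_pos: [0.4751, 0.2409, 0.0866]
eef_rot: [0.117, 0.993, -0.0, 0.0]
wrist_force: [-2.5, -3.5, 8.4]
width: 0.05
finger_force: 20.0
```

Contact. I'll release, then rise.

Request:
{"api": "jog_arm", "payload": {
  "motion": "0.4 0 0 0 0; 0.4 0 0 0 0; 0.62 0 0 0 0; 0.7 0 0 0 0; 0.8 0 0 0 0; 1 0 0 0 0; 1 0 0 0 0; 1 0 0 0 0",
  "squeeze": 4
}}

```text
time: 21.43
tcp_pos: [0.4749, 0.2407, 0.0852]
eef_rot: [0.117, 0.993, -0.0, -0.0]
wrist_force: [0.2, 0.2, 0.5]
width: 0.0792
finger_force: 0.0
```

Request:
{"api": "jog_arm", "payload": {
  "motion": "1 0 0 -0.2 0; 1 0 0 -0.4 0; 1 0 0 -0.6 0; 1 0 0 -0.6 0; 1 0 0 -0.6 0; 1 0 0 -0.4 0; 1 0 0 0 0; 1 0 0 0 0"
}}

```text
time: 22.1
tcp_pos: [0.4753, 0.2409, 0.1983]
eef_rot: [0.118, 0.993, 0.0, 0.001]
wrist_force: [0.4, -0.6, -0.0]
width: 0.0868
finger_force: 0.0
```

```bash
python3 - <<'E'
from wl import *
cl=look("w7",["tile"]); layer(cl,[.38,.15,.094],[.6,.35,.105])
im,d=robot.capture("side"); c2=cloud(cam("side"),d); layer(c2,[.38,.15,.093],[.6,.35,.105])
p=c2.reshape(-1,3)
layer(c2,[.3,.05,.078],[.6,.42,.09]); layer(c2,[.6,-.09,.125],[.69,.0,.15]); layer(c2,[.46,-.16,.065],[.58,-.06,.1])
cv2.imwrite("pics/side7.png",im)
E
python3 go.py .4777 .240 .2 166.6
```

```text
tile 0.68 [207.4, 274.5] [0.471  0.242  0.0996] ray [0.3954 0.261  0.3615] [ 0.2779 -0.0685 -0.9582]
8132 [476.2 241.8] [ 50.2 110.3] 76.47 z 0.1002
898 [475.5 241. ] [ 52.2 111.7] 75.38 z 0.0979
1451 [477.3 240.3] [ 67.9 220.5] 76.67 z 0.0839
50 [652.9 -48.7] [27.  22.8] 81.95 z 0.1378
65 [ 510.7 -113.2] [31.9 26.9] 60.31 z 0.0722
t 22.25 tcp [0.4744 0.2402 0.1963] yaw 166.51 tilt [-0.002 -0.001 -1.   ] w 0.0867 ff 0.0 F [ 0.  -0.7 -0.6]
shift units [-0.081  0.015 -0.092] twist units -0.003 after-twist units [-0.081  0.015 -0.092]
```

View pics/side7.png

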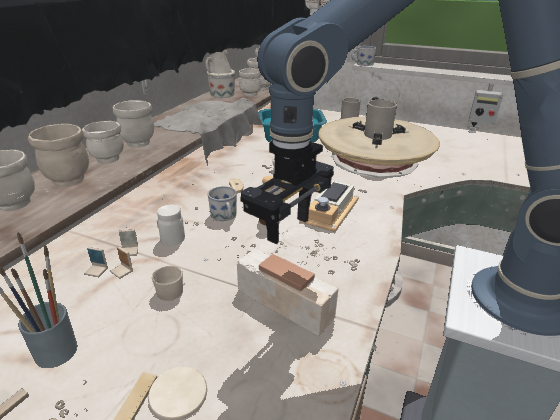

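The tile lies flat on the slab at (272,287), within about 2 mm of centre. The pin is down, the mallet is standing and the gripper is clear. I'm handing the job in.

```bash
python3 -c "
from rig import robot
print(robot.finish_job())"
```

```text
the job is handed in; nothing more can be done
None
```

The job is handed in, though the hand-in call returned no verdict: the mallet drove the pin fully down and stands upright on the bench again, the tile lies flat and lengthwise within about 2 mm of the slab's centre, and the gripper is empty and clear.

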